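Mount the toroidal transformer in the power-unit chassis

TASK

Mount the yellow toroidal transformer in the open chassis: lift it up and off its rack peg, lower it over the brass bolt until it lies flat on the rubber pad before you let go, then fetch the steel-and-rubber clamping disc from its peg and lower it, rubber side down, over the same bolt until it lies flat on the transformer before you let go. Leave the other coils hanging on their pegs, do not press on the power-supply board or the parts round the bolt, and do not disturb the tools and supplies on the bench.

Things in the scene. Friction and masses are not known exactly. Their poses are not given: they have to be found in the camera images.
- rack: Parts rack fixed to the bench, pose and yaw vary: a portal of 30 mm aluminium profile, 420 mm wide along its y axis, feet 130 mm deep, beam top 185 mm above the bench, nothing above. Origin on the bench under the beam's middle; -x is its front, towards the robot. Four pegs at y = -142.5, -47.5, 47.5, 142.5 mm carry one ring each, with its axis along the peg; which hangs where varies.
- peg0 (a point): Foot of the peg at y = -142.5 mm of the rack (axes as the rack; this point: x -34.5, z 203.8 mm): where its axis meets the upper face of its black stop flange (44 mm wide, 4 mm thick), against which the ring rests. From here the steel peg, 9 mm thick, goes on 50 mm to the front and up, along (-0.643, 0, 0.766) in the rack's frame (40 degrees from upright). The other pegs are alike.
- transformer: The yellow tape-wrapped toroidal transformer with a black resin-filled centre: a ring 62 mm in outer diameter (a decagon, 65 mm over its corners), 30 mm thick, with a 13 mm through hole, 0.28 to 0.46 kg. Origin at the centre of its underside (towards the flange on the peg, down when mounted), z along its axis, on the peg outwards along the peg.
- clamp_disc: The clamping disc that goes on top of the transformer: a ring 54 mm in outer diameter (a decagon, 57 mm over its corners), 12 mm thick, 8 mm of black rubber under 4 mm of bright steel, with a 13 mm through hole, about 0.08 kg. Origin at the centre of the rubber face (towards the flange on the peg), z along its axis towards the steel side, on the peg outwards along the peg.
- chassis: Open sheet-steel chassis clamped to the bench, pose and yaw vary: 220 (x) by 250 mm (y), origin at the centre of its underside. End wall at y = 124 mm 50 mm high (48 mm from the bolt), end wall at y = -124 mm 60 mm high, rising from x = -50 to 105 mm beyond x = 10 mm; rear flange at x = 109 mm 26 mm high, front lip at x = -109 mm 12 mm high. Bench clamps reach x = +-137 mm, 22 mm high.
- bolt_seat (a point): Where the transformer's underside centre belongs: on the bolt's axis, on top of the 58 mm wide rubber pad; 5.5 mm above the chassis's underside, at x = -10, y = 75 mm of the chassis, same axes. The brass bolt, 8 mm in diameter, rises 56 mm above this point, its last 5 mm tapering to 4.4 mm. Parts leave room for fingers only in a lane along the chassis's x axis through the bolt, 48 mm wide.
- psu: Electronic parts in the chassis, same origin and axes, heights over its underside: board with parts up to 43 mm high over x -83..83, y -96..28 mm, ending in a heat-sink plate 47 mm from the bolt's axis. From the bolt's axis: capacitors 18 mm wide at x +-52, y 33 mm, 33 mm high; relay 28 x 16 mm at x 56, y -33 mm, 25 mm high; terminal block 30 x 15 mm at x -56, y -33 mm, 21 mm high.
- green_coil: A smaller green coil on one of the pegs, not wanted: ring 52 mm in diameter, 24 mm thick, 13 mm hole. Origin at the centre of its underside, z along the peg outwards.
- blue_coil: A smaller blue coil on one of the pegs, not wanted: ring 50 mm in diameter, 20 mm thick, 13 mm hole. Origin at the centre of its underside, z along the peg outwards.
- power_driver: Power screwdriver lying on the bench, 204 mm long along its x axis (from -85 to 119 mm), 38 mm in diameter, origin under it on the bench.
- screwdriver: Hand screwdriver with a black grip lying on the bench along its x axis, 190 mm long, origin under it on the bench.
- solvent_bottle: White bottle standing on the bench, 48 mm in diameter, 115 mm high, origin under its middle.
- nut_jar: Glass jar standing on the bench, 56 mm in diameter, 60 mm high, origin under its middle.
- screw_tray: Grey screw tray lying on the bench, 75 x 110 x 22 mm, origin under its middle.
- tape_roll: Orange roll of tape lying flat, 76 mm in diameter, 19 mm high, origin under its middle.
There are look-alikes about, which are no part of the job. Leave any blue or pink look-alike of the clamp_disc alone.

How it is judged:
On the way, in this order (a step that is already met when the one before it is completed fails the run):
1. the transformer is lifted clear of its peg in the fingers (contact force between the fingers and transformer above 1 N and distance of transformer from where it was at the start of the episode above 0.08 m and contact force between transformer and rack below 0.01 N), for 0.1 s.
2. the transformer lies flat on the pad over the bolt, still held by the fingers (set down, not dropped) (horizontal distance between transformer and bolt_seat below 0.004 m and z of transformer in the frame of chassis between 0.003 and 0.0095 m and angle between transformer's own z axis and vertical below 0.06 rad and contact force between the fingers and transformer above 0.5 N), for 0.1 s.
3. the clamping disc is lifted clear of its peg in the fingers (contact force between the fingers and clamp_disc above 1 N and distance of clamp_disc from where it was at the start of the episode above 0.08 m and contact force between clamp_disc and rack below 0.01 N), for 0.1 s.
4. the clamping disc lies flat on the transformer over the bolt, still held by the fingers (horizontal distance between each of transformer, clamp_disc and bolt_seat below 0.004 m and z of transformer in the frame of chassis between 0.003 and 0.0095 m and angle between each of transformer, clamp_disc's own z axis and vertical below 0.06 rad and z of clamp_disc in the frame of chassis between 0.033 and 0.0395 m and contact force between the fingers and clamp_disc above 0.5 N), for 0.1 s.
At the end, for the whole second after the job is handed in: The transformer lies on the rubber pad over the bolt (within 4 mm of the bolt's axis, within 4 mm of the pad's height, level within 3.4 degrees), the clamping disc lies on it over the same bolt within the same tolerances, rubber side down, both released and at rest (horizontal distance between each of transformer, clamp_disc and bolt_seat below 0.004 m and z of transformer in the frame of chassis between 0.003 and 0.0095 m and angle between each of transformer, clamp_disc's own z axis and vertical below 0.06 rad and z of clamp_disc in the frame of chassis between 0.033 and 0.0395 m and linear speed of each of transformer, clamp_disc below 0.02 m/s and angle between the z axis of clamp_disc and the z axis of transformer, either way round below 0.08 rad and contact force between the fingers and transformer below 0.01 N and contact force between the fingers and clamp_disc below 0.01 N); the robot touches nothing.
It fails at once if the green or the blue coil is moved more than 12 mm (distance of any of green_coil, blue_coil from where it was at the start of the episode above 0.012 m).
It fails at once if the electronic parts in the chassis are pressed or struck with more than 8 N (contact force between psu and anything else above 8 N).
It fails at once if a tool or supply on the bench is moved more than 20 mm (distance of any of power_driver, screwdriver, solvent_bottle, nut_jar, screw_tray, tape_roll from where it was at the start of the episode above 0.02 m).
It also fails if it takes over 69 s, if anything falls off the work surface, if the arm or the gripper's body presses on something with over 40 N, if the wrist force passes 120 N, or if a joint passes its speed limit or range.

ROBOT

A 6-joint arm with a two-finger parallel gripper is mounted at the origin on the work surface. World frame = base frame: x ahead of the robot, y to its left, z up, the work surface at z = 0. Lengths are in m, angles in rad, forces in N, time in s.
With the tool pointing down it reaches from about 0.35 to 0.775 m from the base axis. Payload 5.5 kg.
Tool frame: the origin (TCP) lies between the finger pads; the fingertips stand 19 mm ahead of it and the grasp point (between the pads) is the TCP; z points along the fingers, y is the line along which they close (so a half turn about z gives the same grasp; the last joint's range is limited). The gripper opens to 85 mm and grips with 20 to 120 N. Pads are 22 mm wide; open, the fingers measure 114 mm over their backs; the gripper's body (76 mm by 85 mm) begins 54 mm behind the grasp point. The pads swing forward as they close: fully open they stand 13 mm farther back than shut.
Start: joints at [1.018, 0.313, 0.046, 1.304, 0, 1.431], TCP at [0.231, 0.527, 0.25] pointing down, gripper open.
Joint ranges: [-2.76, 2.76], [-0.86, 1.69], [-1.03, 1.26], [-2.2, 2.34], [-1.47, 1.5], [-3.14, 3.14]. Speed limits (rad/s): [2.57, 2.57, 3.14, 3.14, 3.14, 3.14].

INTERFACE

Orientations are given as a unit quaternion [w, x, y, z].
In Python, from workcell import env gives the robot as it stands.
- The arm moves only by the shell command python3 -m pendant 'ROWS' [FORCE]. ROWS is JSON, a list of rows, each an object with "travel": the shift along the tool's x, y, z scaled (see below), a list of three; "rot": the turn, a rotation vector about the tool's x, y, z scaled (see below), a list of three; "fingers": the opening, from -1 (shut) to 1 (fully open). In form: [{"travel": [dx, dy, dz], "rot": [wx, wy, wz], "fingers": fingers}, ...]. A call has 1 to 10 rows; each row is the pose to reach, as a shift and turn from the pose commanded when the call began, along the tool's axes at that moment; what a row does not reach only later rows make up. The controller multiplies each number of a shift by 0.12 m and each number of a turn by 60 degrees. A row lasts 1/10 s, in which the tool goes at most 50 mm and 8.59 degrees, less where a joint would pass 70% of its speed; a pose out of reach is approached as far as the arm can. A call with a number of a shift or a turn outside -1 to 1 is refused whole. A call with a gripper value outside its range is refused whole. The fingers move at their own pace and stop on an object; FORCE is the grip in N (left out, the last holds). Time passes only in rows, so rows that repeat a pose let the fingers close. It gives the time, the measured TCP pose, the force, the opening and the grip force at its end, in the units of the state.
- env.get_state(): the state, without advancing time (a new reading comes with each control period).
- env.read_camera(name): name is "side" or "top" or "wrist"; returns (picture, depth): 420x560x3 uint8, blue, green, red; 420x560 float32, m along the optical axis (not along the pixel's ray), 0 where there is no reading.
- env.camera_model(name): a dict with "fovy" (degrees; the focal length in pixels is half the picture's height over the tangent of half this angle, whatever the lens; pixels are square), "cx", "cy" (the principal point, pixels), "rvec" (rotation vector, rad) and "tvec" (3), from world to camera coordinates, as OpenCV has them; the wrist camera has in their place "T_tool_cam" (4x4, takes a point from camera to tool coordinates, whose origin is the TCP and whose axes are the flange's). Camera axes: x right, y down, z forward; pixel columns grow to the right and rows downward; lengths in m; the calibration is good to about 2 mm. The wrist camera is an equidistant fisheye: a pixel r from the principal point sees the ray r / f radians off the axis. A picture is of the moment at which its call begins: read the wrist's pose just before it. camera_model takes no time and is no camera call.
- env.hand_in(): hands the job in; it is judged then, once.
Trained networks look in the newest picture that a camera, given by its name, has taken for a name from the list of things; names that differ only in an ending like _2 or _b are one class to them, and where a whole thing is asked for, a point or a joint stands for the part that bears it (a point fixed in the world has none). Each returns a list of dicts, best first, with "conf" (0 to 1); they miss things now and then, are a little off and sometimes report something else, mostly with a low value. They report only what shows in the picture. A call takes as long as a camera call. They do not tell look-alikes from the thing itself.
- env.outline_of(camera, target): "mask" (420x560 bool, what is visible of it) and "xy" ([column, row] in pixels, amid what is visible of it).
The state is a dict: "clock": time; "joint_pos": joint angles; "qvel": joint speeds; "tau": joint torques, N m; "tcp_pos": TCP position; "orientation": TCP orientation; "wrist_force": force on the tool from outside, world axes, zero at the start; "ft_torque": the same for the moment, N m; "finger_gap": finger opening in m; "grip_force": force on a finger pad.
Only numpy, scipy, OpenCV 4.12 (cv2) and the standard library are available. Lean on these libraries where they do the work, as an engineer would, in place of code of your own. Each camera call takes 0.05 s, during which the arm holds its last target. There are 200 camera calls.

## Working session

There is one attempt and no reset: what is moved stays moved. The work goes in short steps, Python scripts to look and compute and a shell command to move; the robot and the scene stay as the last step left them, time stands still between calls to the robot, and variables do not carry over. Pictures are saved under pics/ and viewed, at most 13 in all, crops included, and the job is handed in when it is done.

```bash
mkdir -p pics; ls
cat > h.py <<'E'
import numpy as np, cv2, json
from scipy.spatial.transform import Rotation as R
from workcell import env
def cam(n):
    m=env.camera_model(n); f=210/np.tan(np.radians(m['fovy'])/2)
    return m,f
def Rq(q): return R.from_quat([q[1],q[2],q[3],q[0]]).as_matrix()
def Tcw(n,st=None):
    m,f=cam(n)
    if n=='wrist':
        st=st or env.get_state(); T=np.eye(4); T[:3,:3]=Rq(st['orientation']); T[:3,3]=st['tcp_pos']
        return T@np.array(m['T_tool_cam'])
    Rm=cv2.Rodrigues(np.array(m['rvec'],float))[0]; T=np.eye(4); T[:3,:3]=Rm.T; T[:3,3]=-Rm.T@np.array(m['tvec']).ravel(); return T
def cloud(n,d,st=None):
    m,f=cam(n); v,u=np.mgrid[:420,:560].astype(float); x=u-m['cx']; y=v-m['cy']
    if n=='wrist':
        r=np.hypot(x,y)+1e-9; t=np.tan(np.minimum(r/f,1.5)); X=x/r*t; Y=y/r*t
    else: X=x/f; Y=y/f
    P=np.stack([X*d,Y*d,d],-1); T=Tcw(n,st); W=P@T[:3,:3].T+T[:3,3]; W[d<=0]=np.nan; return W
def proj(n,p,st=None):
    m,f=cam(n); T=np.linalg.inv(Tcw(n,st)); q=np.atleast_2d(p)@T[:3,:3].T+T[:3,3]
    if n=='wrist':
        rr=np.hypot(q[:,0],q[:,1]); th=np.arctan2(rr,q[:,2]); return np.stack([m['cx']+f*th*q[:,0]/rr,m['cy']+f*th*q[:,1]/rr],-1)
    return np.stack([m['cx']+f*q[:,0]/q[:,2],m['cy']+f*q[:,1]/q[:,2]],-1)
E
python3 - <<'E'
from h import *
st=env.get_state(); print(st)
for n in ['side','top','wrist']:
    p,d=env.read_camera(n); cv2.imwrite(f'pics/{n}.png',p); np.save(f'/tmp/{n}.npy',d); print(n,env.camera_model(n),Tcw(n).round(3).tolist())
    for t in ['rack','transformer','clamp_disc','chassis','green_coil','blue_coil']:
        o=env.outline_of(n,t); W=cloud(n,d,st)
        for k in o[:3]: 
            mm=k['mask']; print(n,t,round(k['conf'],2),k['xy'],mm.sum(),np.nanmedian(W[mm],0).round(3))
a=cv2.imread('pics/side.png');b=cv2.imread('pics/top.png')
E
```

```text
pics
{'clock': 0.0, 'joint_pos': array([1.01842646e+00, 3.13989066e-01, 4.49813709e-02, 1.30358801e+00,
       4.53205195e-05, 1.43118770e+00]), 'qvel': array([-1.42653224e-04, -1.23400440e-03,  6.69434633e-04, -7.21226739e-04,
       -3.73215184e-05, -2.22274143e-04]), 'tau': array([-1.96202127e-04, -4.80623245e+01,  2.98534191e+01,  1.91786938e-02,
       -8.74102011e-05, -4.12184718e-06]), 'tcp_pos': array([0.2304087 , 0.52630575, 0.24941626]), 'orientation': array([-3.26426642e-04,  2.04918612e-01,  9.78778602e-01, -8.38689037e-04]), 'wrist_force': array([-0.22092747, -0.48536595, -0.30835455]), 'ft_torque': array([ 0.09974144, -0.01666455,  0.0497323 ]), 'grip_force': 0.0, 'finger_gap': 0.08568723075732988}
side {'fovy': 50.609396516498805, 'cx': 285.42711290092205, 'cy': 212.9027558168815, 'rvec': array([ 2.20689035, -0.71642339,  0.35115443]), 'tvec': array([-0.44093714,  0.33192392,  0.84227771])} [[0.803, -0.381, 0.457, 0.096], [-0.595, -0.542, 0.594, -0.582], [0.021, -0.749, -0.662, 0.816], [0.0, 0.0, 0.0, 1.0]]
side rack 0.87 [306.2, 205.2] 3473 [ 0.593 -0.02   0.103]
side
[... 1659 characters left out ...]
': 277.00656278583165, 'cy': 209.78218845544913, 'T_tool_cam': array([[-6.27593558e-04, -9.59054865e-01, -2.83219654e-01,
         7.23883363e-02],
       [ 9.99999697e-01, -4.71745849e-04, -6.18471261e-04,
        -3.53513099e-04],
       [ 4.59540175e-04, -2.83219957e-01,  9.59054871e-01,
        -1.23388312e-01],
       [ 0.00000000e+00,  0.00000000e+00,  0.00000000e+00,
         1.00000000e+00]])} [[0.402, 0.878, 0.259, 0.164], [0.916, -0.385, -0.114, 0.555], [-0.0, 0.283, -0.959, 0.374], [0.0, 0.0, 0.0, 1.0]]
wrist transformer 0.48 [102.7, 397.7] 151 [0.462 0.071 0.019]
wrist clamp_disc 0.57 [127.6, 369.8] 48 [0.412 0.172 0.011]
wrist chassis 0.74 [6.8, 379.9] 366 [ 0.395 -0.247  0.01 ]
```

View pics/top.png

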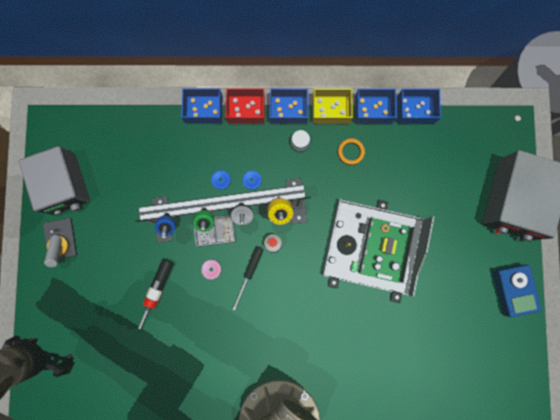

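View pics/side.png

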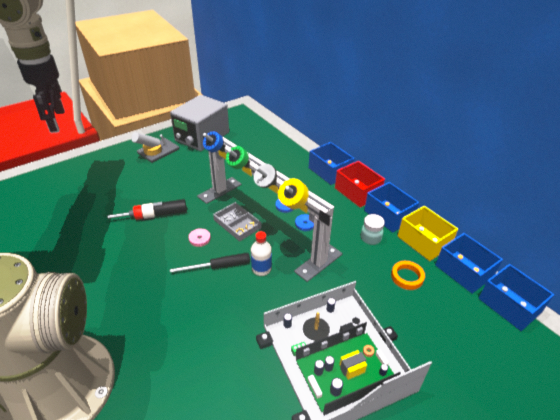

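The top and side views show this order on the rack from +y: blue (164,229), green (208,221), the steel disc (240,214), the yellow transformer (280,211). So the transformer is on peg0 and the disc is on the peg at y=-47.5. The disc candidates are grey/steel on the peg at top(240,214), blue ones on the bench at (220,180) and (252,180), and a pink one at (211,269). Only the grey one fits. The chassis bolt is at top(347,244) and side(318,322).

Run:
```python
from h import *
from scipy.optimize import least_squares
for n in ['top','side']:
    d=np.load(f'/tmp/{n}.npy'); W=cloud(n,d)
    # beam top
    s=(abs(W[...,2]-.185)<.006)&(W[...,0]>.45)&(W[...,0]<.7)&(W[...,1]>-.15)&(W[...,1]<.4)
    P=W[s]; c=P.mean(0)
    for _ in range(4):
        k=np.polyfit(P[:,1],P[:,0],1); P=P[abs(P[:,0]-np.polyval(k,P[:,1]))<.018]
    yaw=-np.arctan(k[0]); y0,y1=np.percentile(P[:,1],[.5,99.5]); print(n,len(P),'z',np.median(P[:,2]).round(4),'yaw',yaw.round(4),'ends',y0.round(4),y1.round(4),'len',((y1-y0)/np.cos(yaw)).round(4),'mid',np.polyval(k,(y0+y1)/2).round(4),((y0+y1)/2).round(4))
    R2=np.array([[np.cos(yaw),-np.sin(yaw)],[np.sin(yaw),np.cos(yaw)]]); o=np.array([np.polyval(k,(y0+y1)/2),(y0+y1)/2])
    for yy,h in [(-.1425,.03),(-.0475,.012)]:
        f=np.r_[o+R2@[-.0345,yy],.2038]; ax=np.r_[R2@[-.643,0],.766]
        print('peg',f.round(4),'ring top centre',(f+ax*h).round(4),'tip',(f+ax*.05).round(4),'tip px',proj(n,f+ax*.05).round(1))
    # chassis wall tops
    for zl in [(.044,.056),(.056,.066)]:
        s=(W[...,2]>zl[0])&(W[...,2]<zl[1])&(W[...,0]>.33)&(W[...,0]<.65)&(W[...,1]>-.45)&(W[...,1]<-.12)
        print(n,zl,s.sum(),np.percentile(W[s],[0,50,100],axis=0).round(3).tolist())
    s=(abs(W[...,2])<.02)&(W[...,0]>.33)&(W[...,0]<.65)&(W[...,1]>-.45)&(W[...,1]<-.12)
a=cv2.imread('pics/top.png')[185:305,300:440]; cv2.imwrite('pics/tc.png',cv2.resize(a,None,fx=5,fy=5,interpolation=cv2.INTER_CUBIC))
```

```text
top 1880 z 0.1846 yaw 0.1404 ends -0.0648 0.3485 len 0.4174 mid 0.5841 0.1419
peg [ 0.5699 -0.0041  0.2038] ring top centre [ 0.5508 -0.0068  0.2268] tip [ 0.5381 -0.0086  0.2421] tip px [[281.8 218.8]]
peg [0.5566 0.09   0.2038] ring top centre [0.549  0.0889 0.213 ] tip [0.5248 0.0855 0.2421] tip px [[242.5 224.2]]
top (0.044, 0.056) 277 [[0.343, -0.414, 0.044], [0.472, -0.315, 0.048], [0.612, -0.125, 0.056]]
top (0.056, 0.066) 93 [[0.345, -0.415, 0.056], [0.444, -0.384, 0.061], [0.565, -0.125, 0.066]]
side 656 z 0.1867 yaw 0.1234 ends -0.076 0.3125 len 0.3915 mid 0.5895 0.1183
peg [ 0.5728 -0.0274  0.2038] ring top centre [ 0.5536 -0.0298  0.2268] tip [ 0.5409 -0.0314  0.2421] tip px [[293.9 194. ]]
peg [0.5611 0.0669 0.2038] ring top centre [0.5534 0.0659 0.213 ] tip [0.5292 0.0629 0.2421] tip px [[263.2 173.5]]
side (0.044, 0.056) 834 [[0.368, -0.413, 0.044], [0.48, -0.302, 0.047], [0.615, -0.12, 0.056]]
side (0.056, 0.066) 253 [[0.358, -0.413, 0.056], [0.449, -0.385, 0.061], [0.561, -0.188, 0.066]]
```

View pics/tc.png

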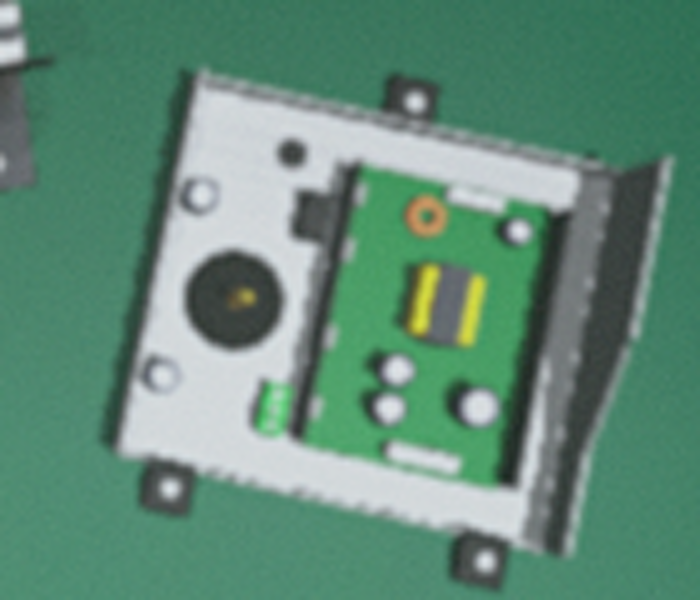

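```bash
cat >> h.py <<'E'
def tool(xaz,tilt,taz):
    "tool z tilted 'tilt' from straight down towards azimuth taz; xaz = tool-x azimuth before tilting"
    x=np.array([np.cos(xaz),np.sin(xaz),0]); z=np.array([0,0,-1.]); M=np.stack([x,np.cross(z,x),z],1)
    ax=np.array([-np.sin(taz),np.cos(taz),0])  # rotating down vec towards taz: rotation about -ax*...
    return R.from_rotvec(-ax*tilt).as_matrix()@M
def plan(p1,R1,start=None,n=None):
    if start is None:
        st=env.get_state(); start=(np.array(st['tcp_pos']),Rq(st['orientation']))
    p0,R0=start; dr=R.from_matrix(R0.T@R1).as_rotvec(); d=R0.T@(p1-p0)
    if n is None: n=int(max(np.ceil(np.linalg.norm(d)/.119),np.ceil(np.abs(dr).max()/1.04),1))
    for i in range(n):
        Ra=R0@R.from_rotvec(dr*i/n).as_matrix(); t=Ra.T@((p1-p0)/n)
        rows=int(max(np.ceil(np.linalg.norm(t)/.05),np.ceil(np.linalg.norm(dr)/n/np.radians(8.59))))
        print('travel',(t/.12).round(3).tolist(),'rot',(dr/n/np.radians(60)).round(3).tolist(),'rows>=',rows)
E
python3 - <<'E'
from h import *
yaw=.14
Rt=tool(np.pi+yaw,np.radians(40),yaw); print(Rt.round(3))
p=np.array([.5508,-.0068,.2268]) - Rt[:,2]*.08
print(p)
st=env.get_state();R0=Rq(st['orientation']);p0=st['tcp_pos']
mid=np.array([.40,.25,.34])
plan(mid,Rt@R.from_rotvec([0,0,.0]).as_matrix()); print(); plan(p,Rt,(mid,Rt))
# bolt seat from top pad px
m,f=cam('top');T=Tcw('top'); u,v=347,245
r=T[:3,:3]@[(u-m['cx'])/f,(v-m['cy'])/f,1]; print('seat',T[:3,3]+r*(.0055-T[2,3])/r[2])
E
```

```text
[[-0.759 -0.14   0.636]
 [-0.107  0.99   0.09 ]
 [-0.643 -0.    -0.766]]
[ 0.49988011 -0.01397573  0.28808356]
travel [-0.739, -0.515, -0.249] rot [-0.061, -0.216, -0.169] rows>= 3
travel [-0.68, -0.63, -0.124] rot [-0.061, -0.216, -0.169] rows>= 3
travel [-0.575, -0.736, -0.025] rot [-0.061, -0.216, -0.169] rows>= 3

travel [-0.039, -0.765, 0.221] rot [0.0, 0.0, 0.0] rows>= 2
travel [-0.039, -0.765, 0.221] rot [0.0, 0.0, 0.0] rows>= 2
travel [-0.039, -0.765, 0.221] rot [0.0, 0.0, 0.0] rows>= 2
seat [ 0.48415221 -0.19558142  0.0055    ]
```

```bash
r1='{"travel":[-0.739,-0.515,-0.249],"rot":[-0.061,-0.216,-0.169],"fingers":1}'
python3 -m pendant '[{"travel":[-0.74,-0.515,-0.25],"rot":[-0.061,-0.216,-0.169],"fingers":1},{"travel":[-0.74,-0.515,-0.25],"rot":[-0.061,-0.216,-0.169],"fingers":1},{"travel":[-0.74,-0.515,-0.25],"rot":[-0.061,-0.216,-0.169],"fingers":1},{"travel":[-0.74,-0.515,-0.25],"rot":[-0.061,-0.216,-0.169],"fingers":1}]'
python3 -m pendant '[{"travel":[-0.68,-0.63,-0.125],"rot":[-0.061,-0.216,-0.169],"fingers":1},{"travel":[-0.68,-0.63,-0.125],"rot":[-0.061,-0.216,-0.169],"fingers":1},{"travel":[-0.68,-0.63,-0.125],"rot":[-0.061,-0.216,-0.169],"fingers":1},{"travel":[-0.68,-0.63,-0.125],"rot":[-0.061,-0.216,-0.169],"fingers":1}]'
python3 -m pendant '[{"travel":[-0.575,-0.735,-0.025],"rot":[-0.061,-0.216,-0.169],"fingers":1},{"travel":[-0.575,-0.735,-0.025],"rot":[-0.061,-0.216,-0.169],"fingers":1},{"travel":[-0.575,-0.735,-0.025],"rot":[-0.061,-0.216,-0.169],"fingers":1},{"travel":[-0.575,-0.735,-0.025],"rot":[-0.061,-0.216,-0.169],"fingers":1}]'
python3 -m pendant '[{"travel":[0,-1,0],"rot":[0,0,0],"fingers":1},{"travel":[0,-1,0],"rot":[0,0,0],"fingers":1},{"travel":[0,-1,0],"rot":[0,0,0],"fingers":1},{"travel":[0,-1,0],"rot":[0,0,0],"fingers":1}]'
python3 - <<'E'
from h import *
Rt=tool(np.pi+.14,np.radians(40),.14)
plan(np.array([.4999,-.014,.2881]),Rt)
E
```

```text
clock: 1.45
tcp_pos: [0.2874, 0.4335, 0.2815]
orientation: [0.117, 0.118, 0.986, 0.009]
wrist_force: [0.1, 0.6, -0.6]
finger_gap: 0.0856
grip_force: 0.0
clock: 1.85
tcp_pos: [0.3441, 0.3419, 0.3111]
orientation: [0.231, 0.027, 0.972, 0.017]
wrist_force: [-0.0, 0.9, -0.9]
finger_gap: 0.0851
grip_force: 0.0
clock: 2.25
tcp_pos: [0.4012, 0.2499, 0.3412]
orientation: [0.341, -0.064, 0.938, 0.024]
wrist_force: [0.9, 0.1, 0.9]
finger_gap: 0.0855
grip_force: 0.0
clock: 2.65
tcp_pos: [0.4187, 0.1301, 0.3416]
orientation: [0.34, -0.064, 0.938, 0.024]
wrist_force: [-0.4, 1.3, 0.2]
finger_gap: 0.0854
grip_force: 0.0
travel [-0.052, -0.641, 0.333] rot [-0.001, -0.001, -0.002] rows>= 2
travel [-0.051, -0.641, 0.333] rot [-0.001, -0.001, -0.002] rows>= 2
```

```bash
python3 -m pendant '[{"travel":[-0.05,-0.64,0.33],"rot":[0,0,0],"fingers":1},{"travel":[-0.05,-0.64,0.33],"rot":[0,0,0],"fingers":1},{"travel":[-0.1,-0.98,0.5],"rot":[0,0,0],"fingers":1},{"travel":[-0.1,-1,0.5],"rot":[0,0,0],"fingers":1},{"travel":[-0.1,-1,0.5],"rot":[0,0,0],"fingers":1},{"travel":[-0.1,-1,0.5],"rot":[0,0,0],"fingers":1}]'
python3 -m pendant '[{"travel":[0,-0.28,0.16],"rot":[0,0,0],"fingers":1},{"travel":[0,-0.28,0.16],"rot":[0,0,0],"fingers":1},{"travel":[0,-0.28,0.16],"rot":[0,0,0],"fingers":1}]'
python3 - <<'E'
from h import *
st=env.get_state(); p,d=env.read_camera('wrist'); cv2.imwrite('pics/w1.png',p); np.save('/tmp/w1.npy',d)
import pickle; pickle.dump({k:st[k] for k in('tcp_pos','orientation')},open('/tmp/w1.pkl','wb'))
W=cloud('wrist',d,st); print(st['tcp_pos'],(d>0).mean())
for t in ['transformer','clamp_disc']:
    for k in env.outline_of('wrist',t)[:2]: print(t,k['conf'],k['xy'],k['mask'].sum(),np.nanmedian(W[k['mask']],0));
E
```

```text
clock: 3.25
tcp_pos: [0.4815, 0.0207, 0.3022]
orientation: [0.34, -0.067, 0.938, 0.024]
wrist_force: [-0.3, -0.0, 0.3]
finger_gap: 0.0857
grip_force: 0.0
clock: 3.55
tcp_pos: [0.4979, -0.011, 0.2874]
orientation: [0.34, -0.067, 0.938, 0.024]
wrist_force: [-0.8, 0.6, 0.7]
finger_gap: 0.0855
grip_force: 0.0
[ 0.49787457 -0.01097693  0.28737712] 0.9925425170068027
transformer 0.97 [274.4, 215.1] 6024 [ 0.54708214 -0.00458544  0.2209193 ]
clamp_disc 0.79 [381.1, 150.7] 887 [0.66976895 0.1682919  0.00979714]
clamp_disc 0.71 [324.6, 140.1] 962 [0.66898484 0.07930495 0.0099163 ]
```

View pics/w1.png

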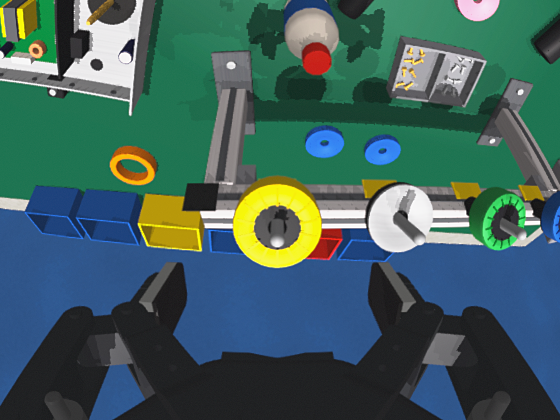

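The wrist view shows the transformer at (277,222) on its peg, the steel-white clamping disc at (400,217) with its peg tip at (413,237), and green at (497,219). The blue look-alikes lie on the bench at (324,142) and (382,151), and the pink one at (478,5).

```bash
cat >> h.py <<'E'
def face(P,n0,it=60,tol=.0025):
    "plane near normal n0 (outermost consistent), RANSAC; returns centre of enclosing circle on plane, normal, radius, inliers"
    P=P[~np.isnan(P).any(1)]; rng=np.random.default_rng(0); best=None
    for _ in range(it*5):
        a=P[rng.choice(len(P),3,False)]; n=np.cross(a[1]-a[0],a[2]-a[0]); l=np.linalg.norm(n)
        if l<1e-6: continue
        n/=l; n*=np.sign(n@n0)
        if n@n0<.95: continue
        s=abs((P-a[0])@n)<tol
        if best is None or s.sum()>best.sum(): best=s
    Q=P[best]; c=Q.mean(0); n=np.linalg.svd(Q-c,full_matrices=False)[2][2]; n*=np.sign(n@n0)
    e1=np.cross(n,[0,1,0]); e1/=np.linalg.norm(e1); e2=np.cross(n,e1); uv=np.stack([(Q-c)@e1,(Q-c)@e2],1)
    a=np.arctan2(uv[:,1],uv[:,0]); b=np.digitize(a,np.linspace(-np.pi,np.pi,37)); r=np.hypot(*uv.T)
    E=np.array([uv[b==k][np.argsort(r[b==k])[-max(1,int((b==k).sum()*.03))]] for k in range(1,37) if (b==k).sum()>5])
    A=np.c_[2*E,np.ones(len(E))]; s=np.linalg.lstsq(A,(E**2).sum(1),rcond=None)[0]
    return c+s[0]*e1+s[1]*e2,n,np.sqrt(s[2]+s[0]**2+s[1]**2),best.sum()
E
python3 - <<'E'
from h import *
import pickle
st=pickle.load(open('/tmp/w1.pkl','rb')); d=np.load('/tmp/w1.npy'); W=cloud('wrist',d,st); img=cv2.imread('pics/w1.png')
yaw=.14; Rt=tool(np.pi+yaw,np.radians(40),yaw); n0=-Rt[:,2]
hsv=cv2.cvtColor(img,cv2.COLOR_BGR2HSV); 
S=(hsv[...,0]>22)&(hsv[...,0]<35)&(hsv[...,1]>120); v,u=np.mgrid[:420,:560]
m1=S&(np.hypot(u-277,v-222)<52)&(W[...,2]>.17)
m2=(np.hypot(u-400,v-217)<38)&(W[...,2]>.17)&(W[...,0]<.6)
cs=[]
for nm,m,h in [('tr',m1,.03),('disc',m2,.012)]:
    c,n,r,k=face(W[m],n0); print(nm,'top centre',c.round(4),'n',n.round(3),'r',r.round(4),k,m.sum(),'underside',(c-h*n).round(4),'ang to n0',np.degrees(np.arccos(n@n0)).round(1)); cs.append(c-h*n)
dd=cs[1]-cs[0]; print('sep',np.linalg.norm(dd),'yaw',-np.arctan2(dd[0],dd[1]))
# beam
s=(abs(W[...,2]-.185)<.006)&(W[...,0]>.5)&(W[...,0]<.65); P=W[s]
for _ in range(5):
    k=np.polyfit(P[:,1],P[:,0],1); P=P[abs(P[:,0]-np.polyval(k,P[:,1]))<.016]
print('beam yaw',-np.arctan(k[0]),'x at y=0',k[1],P[:,2].mean(),len(P))
# chassis: bolt & pad
print('chassis seat guess px',proj('wrist',[.484,-.1956,.0055],st))
E
```

```text
tr top centre [ 0.5501 -0.0038  0.2243] n [-0.646 -0.089  0.759] r 0.0299 4223 4709 underside [ 0.5694 -0.0011  0.2016] ang to n0 0.7
disc top centre [0.5493 0.0919 0.2104] n [-0.637 -0.086  0.766] r 0.0269 2734 3936 underside [0.5569 0.0929 0.2012] ang to n0 0.2
sep 0.09488913902481079 yaw 0.13225175267497558
beam yaw 0.1380186507698681 x at y=0 0.5962846232925162 0.1839297016714388 2335
chassis seat guess px [[107.02501592   0.73527559]]
```

Run:
```python
from h import *
import pickle
st=pickle.load(open('/tmp/w1.pkl','rb')); d=np.load('/tmp/w1.npy'); W=cloud('wrist',d,st)
L=(W-st['tcp_pos'])@Rq(st['orientation'])
m=(d>0)&(d<.16)
for a,b in [((258,330),(130,190)),((258,330),(365,420))]:
    Q=L[a[0]:a[1],b[0]:b[1]][m[a[0]:a[1],b[0]:b[1]]]; print(Q.min(0).round(4),Q.max(0).round(4),np.percentile(Q[:,2],[95,99]).round(4))
yaw=.137; Rt=tool(np.pi+yaw,np.radians(40),yaw); c=np.array([.5501,-.0038,.2243])
plan(c+Rt[:,2]*.008,Rt)
```

```text
[-0.0112 -0.0569 -0.0547] [ 0.0182 -0.0305  0.0065] [0.0008 0.0042]
[-0.0111  0.0296 -0.0549] [0.0184 0.0564 0.0063] [0.0008 0.0044]
travel [0.004, -0.003, 0.756] rot [0.003, -0.001, 0.005] rows>= 2
```

```bash
python3 -m pendant '[{"travel":[0,0,0.3],"rot":[0,0,0],"fingers":1},{"travel":[0.004,-0.003,0.5],"rot":[0.003,0,0.005],"fingers":1},{"travel":[0.004,-0.003,0.7],"rot":[0.003,0,0.005],"fingers":1},{"travel":[0.004,-0.003,0.806],"rot":[0.003,0,0.005],"fingers":1},{"travel":[0.004,-0.003,0.806],"rot":[0.003,0,0.005],"fingers":1}]' 60
python3 -m pendant '[{"travel":[0,0,0],"rot":[0,0,0],"fingers":-0.2},{"travel":[0,0,0],"rot":[0,0,0],"fingers":-0.5},{"travel":[0,0,0],"rot":[0,0,0],"fingers":-1},{"travel":[0,0,0],"rot":[0,0,0],"fingers":-1},{"travel":[0,0,0],"rot":[0,0,0],"fingers":-1},{"travel":[0,0,0],"rot":[0,0,0],"fingers":-1}]' 60
```

```text
clock: 4.2
tcp_pos: [0.5587, -0.0027, 0.2115]
orientation: [0.339, -0.064, 0.938, 0.024]
wrist_force: [-0.2, 0.1, 0.1]
finger_gap: 0.0853
grip_force: 0.0
clock: 4.8
tcp_pos: [0.5589, -0.0033, 0.2144]
orientation: [0.342, -0.064, 0.937, 0.024]
wrist_force: [-4.0, 3.3, 4.5]
finger_gap: 0.0592
grip_force: 65.3
```

```bash
python3 -m pendant '[{"travel":[0,0,-0.1],"rot":[0,0,0],"fingers":-1},{"travel":[0,0,-0.25],"rot":[0,0,0],"fingers":-1},{"travel":[0,0,-0.45],"rot":[0,0,0],"fingers":-1},{"travel":[0,0,-0.7],"rot":[0,0,0],"fingers":-1},{"travel":[0,0,-0.95],"rot":[0,0,0],"fingers":-1},{"travel":[0,0,-0.95],"rot":[0,0,0],"fingers":-1},{"travel":[0,0,-0.95],"rot":[0,0,0],"fingers":-1}]' 60
python3 - <<'E'
from h import *
st=env.get_state(); p,d=env.read_camera('wrist'); cv2.imwrite('pics/w2.png',p)
W=cloud('wrist',d,st); L=(W-st['tcp_pos'])@Rq(st['orientation'])
hsv=cv2.cvtColor(p,cv2.COLOR_BGR2HSV); m=(hsv[...,0]>22)&(hsv[...,0]<35)&(hsv[...,1]>100)&(d<.2)&(d>0)
print(m.sum()); np.save('/tmp/w2.npy',d)
Q=L[m]; print(Q.min(0),Q.max(0)); 
c,n,r,k=face(Q,np.array([0,0,-1.])); print('top face tool frame',c.round(4),n.round(3),r,k)
E
```

```text
clock: 5.5
tcp_pos: [0.486, -0.0142, 0.3005]
orientation: [0.341, -0.063, 0.938, 0.022]
wrist_force: [-0.1, -0.7, -3.7]
finger_gap: 0.0596
grip_force: 70.1
12034
[-0.02810188 -0.03018974 -0.05683273] [0.03088404 0.0296949  0.01320705]
top face tool frame [ 0.0007 -0.0004 -0.0133] [ 0.015 -0.004 -1.   ] 0.029543154417709338 9890
```

View pics/w2.png

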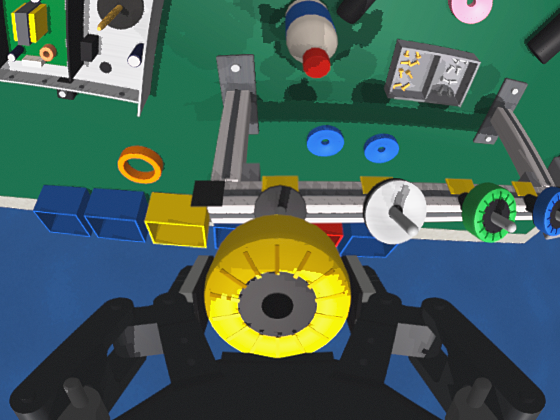

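The transformer is held level and centred at (277,303), with the hole at (275,306). The disc stays on its peg at (397,212), and the bolt and pad are at the top left (115,12). Next I survey the bolt with the tool pointing down.

Run:
```python
from h import *
Rd=tool(-.21-np.pi/2,0,0); plan(np.array([.50,-.10,.27]),Rd,n=2)
```

```text
travel [0.071, -0.363, 0.101] rot [-0.203, 0.289, -0.561] rows>= 5
travel [0.242, -0.287, 0.078] rot [-0.203, 0.289, -0.561] rows>= 5
```

```bash
python3 -m pendant '[{"travel":[0.04,-0.2,0.05],"rot":[-0.1,0.145,-0.28],"fingers":-1},{"travel":[0.071,-0.363,0.1],"rot":[-0.203,0.289,-0.561],"fingers":-1},{"travel":[0.071,-0.363,0.1],"rot":[-0.203,0.289,-0.561],"fingers":-1},{"travel":[0.071,-0.363,0.1],"rot":[-0.203,0.289,-0.561],"fingers":-1},{"travel":[0.071,-0.363,0.1],"rot":[-0.203,0.289,-0.561],"fingers":-1},{"travel":[0.071,-0.363,0.1],"rot":[-0.203,0.289,-0.561],"fingers":-1}]'
python3 -m pendant '[{"travel":[0.242,-0.287,0.08],"rot":[-0.203,0.289,-0.561],"fingers":-1},{"travel":[0.242,-0.287,0.08],"rot":[-0.203,0.289,-0.561],"fingers":-1},{"travel":[0.242,-0.287,0.08],"rot":[-0.203,0.289,-0.561],"fingers":-1},{"travel":[0.242,-0.287,0.08],"rot":[-0.203,0.289,-0.561],"fingers":-1},{"travel":[0.242,-0.287,0.08],"rot":[-0.203,0.289,-0.561],"fingers":-1},{"travel":[0.242,-0.287,0.08],"rot":[-0.203,0.289,-0.561],"fingers":-1},{"travel":[0.242,-0.287,0.08],"rot":[-0.203,0.289,-0.561],"fingers":-1}]'
python3 - <<'E'
from h import *
import pickle
st=env.get_state(); p,d=env.read_camera('wrist'); cv2.imwrite('pics/w3.png',p); np.save('/tmp/w3.npy',d); pickle.dump({k:st[k] for k in('tcp_pos','orientation')},open('/tmp/w3.pkl','wb'))
print(proj('wrist',[.484,-.1956,.0055],st),proj('wrist',[.484,-.1956,.0615],st),st['joint_pos'].round(2))
E
```

```text
clock: 6.15
tcp_pos: [0.4949, -0.0572, 0.284]
orientation: [0.18, -0.369, 0.912, 0.013]
wrist_force: [-0.5, -0.9, -4.6]
finger_gap: 0.0595
grip_force: 70.0
clock: 6.85
tcp_pos: [0.5007, -0.0994, 0.2696]
orientation: [0.001, -0.628, 0.778, -0.0]
wrist_force: [1.1, -0.2, -4.2]
finger_gap: 0.0591
grip_force: 69.9
[[273.4748738   95.13073949]] [[272.83709015  91.59813449]] [-0.35  0.18 -0.08  1.31  0.   -1.71]
```

View pics/w3.png

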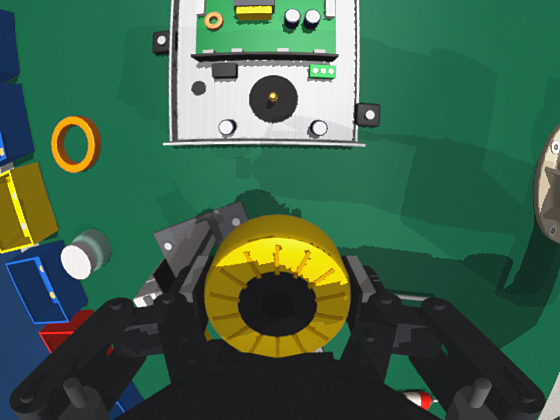

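Bolt at (272,97) in the middle of the dark pad; the chassis is almost aligned with the picture axes. I'll refine it now.

```bash
cat > seat.py <<'E'
from h import *
import pickle
def seat(d,st,p):
    W=cloud('wrist',d,st); v,u=np.mgrid[:420,:560]; g=p.max(-1)
    m=(g<75)&(np.hypot(u-272,v-98)<40)&(abs(W[...,2]-.0055)<.006)
    nl,lab,s,c=cv2.connectedComponentsWithStats(m.astype(np.uint8)); k=1+np.argmax(s[1:,4])
    cn=max(cv2.findContours((lab==k).astype(np.uint8),cv2.RETR_EXTERNAL,cv2.CHAIN_APPROX_NONE)[0],key=len)
    q=cv2.convexHull(cn)[:,0]; P=W[lab==k]; z=np.nanmedian(P[:,2])
    # ellipse centre from hull pts back-projected
    E=np.array([W[b,a,:2] for a,b in q]); A=np.c_[2*E,np.ones(len(E))]; sol=np.linalg.lstsq(A,(E**2).sum(1),rcond=None)[0]
    print('pad',sol[:2].round(4),'r',np.sqrt(sol[2]+sol[:2]@sol[:2]).round(4),'z',z.round(4),'hull px centre',q.mean(0))
    hsv=cv2.cvtColor(p,cv2.COLOR_BGR2HSV)
    b=(np.hypot(u-272,v-98)<14)&(W[...,2]>.02); B=W[b]; 
    for lo,hi in [(.02,.04),(.04,.055),(.055,.07)]:
        s=(B[:,2]>lo)&(B[:,2]<hi)
        if s.sum(): print('bolt',lo,s.sum(),B[s].mean(0).round(4))
    # yaw from rising/end wall top edge z~.05 at y=124
    s=(W[...,2]>.042)&(W[...,2]<.058)&(W[...,1]>-.17)&(W[...,1]<-.11)&(W[...,0]>.36)&(W[...,0]<.66); P=W[s]
    for _ in range(5):
        k=np.polyfit(P[:,0],P[:,1],1); P=P[abs(P[:,1]-np.polyval(k,P[:,0]))<.003]
    print('wall yaw',np.arctan(k[0]).round(4),len(P),'span',P[:,0].min().round(3),P[:,0].max().round(3),'z',P[:,2].max().round(3))
    return sol[:2]
if __name__=='__main__':
    st=pickle.load(open('/tmp/w3.pkl','rb')); seat(np.load('/tmp/w3.npy'),st,cv2.imread('pics/w3.png'))
E
python3 seat.py
```

```text
pad [ 0.4855 -0.1918] r 0.0278 z 0.0053 hull px centre [273.20689655 100.93103448]
bolt 0.02 9 [ 0.4848 -0.1885  0.0303]
bolt 0.04 9 [ 0.4847 -0.1885  0.0501]
bolt 0.055 48 [ 0.4852 -0.1915  0.0592]
wall yaw -0.2226 564 span 0.399 0.61 z 0.052
```

Run:
```python
from h import *
Rd=tool(-.2226-np.pi/2,0,0); c=np.array([.4854,-.1917,0])-Rd@[.0007,-.0004,0]
print(c); plan(c+[0,0,.13],Rd,n=2)
```

```text
[ 0.48516441 -0.19092896  0.        ]
travel [0.386, -0.017, 0.583] rot [-0.001, 0.0, 0.005] rows>= 2
travel [0.385, -0.019, 0.583] rot [-0.001, 0.0, 0.005] rows>= 2
```

```bash
python3 -m pendant '[{"travel":[0.3,-0.015,0.2],"rot":[0,0,0.01],"fingers":-1},{"travel":[0.6,-0.03,0.5],"rot":[0,0,0.01],"fingers":-1},{"travel":[0.771,-0.036,0.8],"rot":[-0.002,0,0.01],"fingers":-1},{"travel":[0.771,-0.036,0.95],"rot":[-0.002,0,0.01],"fingers":-1},{"travel":[0.771,-0.036,0.95],"rot":[-0.002,0,0.01],"fingers":-1},{"travel":[0.771,-0.036,0.95],"rot":[-0.002,0,0.01],"fingers":-1}]'
python3 - <<'E'
from h import *
Rd=tool(-.2226-np.pi/2,0,0); c=np.array([.48516,-.19093,.09])
st=env.get_state(); p,d=env.read_camera('wrist'); L=(cloud('wrist',d,st)-st['tcp_pos'])@Rq(st['orientation'])
hsv=cv2.cvtColor(p,cv2.COLOR_BGR2HSV); m=(hsv[...,0]>22)&(hsv[...,0]<35)&(hsv[...,1]>100)&(d<.2)&(d>0)
cc,n,r,k=face(L[m],np.array([0,0,-1.])); print('held',cc.round(4),n.round(3),r)
plan(c,Rd)
p,d=env.read_camera('side'); q=proj('side',[[.4854,-.1917,.0615],[.4854,-.1917,.0055]]); print(q); cv2.imwrite('pics/s2.png',cv2.resize(p[230:370,220:420],None,fx=4,fy=4))
E
```

```text
clock: 7.5
tcp_pos: [0.4855, -0.1915, 0.1572]
orientation: [-0.0, -0.625, 0.781, 0.0]
wrist_force: [1.0, 0.2, -3.6]
finger_gap: 0.0595
grip_force: 69.7
held [ 0.0006  0.0004 -0.0129] [ 0.013 -0.003 -1.   ] 0.02949406766217494
travel [-0.004, 0.011, 0.567] rot [-0.001, -0.001, 0.002] rows>= 2
[[316.8862424  312.8138702 ]
 [315.09262249 328.57638004]]
```

View pics/s2.png

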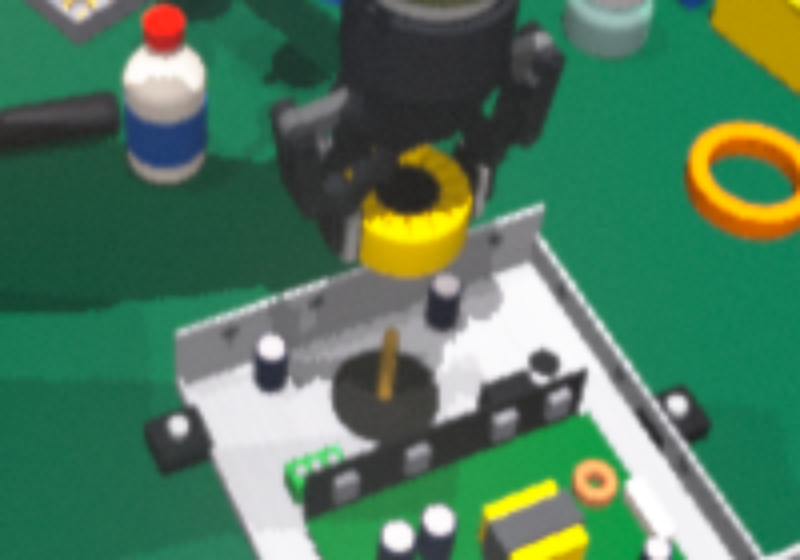

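The side crop shows the ring in the fingers, its hole near full-picture (322,277), above the bolt with tip (318,313) and foot (316.5,329). I'll cross-check the side camera's bias on both.

Run:
```python
from h import *
st=env.get_state(); M=Rq(st['orientation']); t=np.array(st['tcp_pos'])+M@[.0006,0,-.0131]; print(t,proj('side',t))
p,d=env.read_camera('side')
hsv=cv2.cvtColor(p,cv2.COLOR_BGR2HSV); v,u=np.mgrid[:420,:560]
m=(hsv[...,0]>22)&(hsv[...,0]<35)&(hsv[...,1]>100)&(np.hypot(u-322,v-283)<25); W=cloud('side',d)
print('side ring pts',m.sum()); c,n,r,k=face(W[m&(W[...,2]>.16)],np.array([0,0,1.])) if (m&(W[...,2]>.16)).sum()>30 else (0,0,0,0); print(c,n,r,k)
b=(hsv[...,0]>8)&(hsv[...,0]<25)&(hsv[...,1]>90)&(abs(u-317)<6)&(v>308)&(v<333); B=W[b]; print('bolt px by row',[(r,u[b&(v==r)].mean().round(1)) for r in range(310,332,3) if (b&(v==r)).any()])
for z in [.01,.03,.05]: print(z,proj('side',[.4854,-.1917,z]))
# ring silhouette horizontal extents
for r in range(285,298,2): 
    x=u[m&(v==r)]; print(r,x.min() if len(x) else 0,x.max() if len(x) else 0)
```

```text
[ 0.48661802 -0.19222899  0.1716271 ] [[321.5533508  277.62695346]]
side ring pts 544
[ 0.48765889 -0.1914643   0.17311297] [-0.01457516  0.01622744  0.99976209] 0.029007377428387195 287
bolt px by row [(313, np.float64(317.5)), (316, np.float64(317.0)), (319, np.float64(316.5)), (322, np.float64(316.5)), (325, np.float64(316.0)), (328, np.float64(315.5))]
0.01 [[315.23154396 327.35552433]]
0.03 [[315.85973883 321.83488544]]
0.05 [[316.50607573 316.15481259]]
285 311 336
287 310 336
289 310 335
291 310 334
293 310 333
295 310 331
297 314 328
```

```bash
for i in 1 2 3; do python3 -m pendant '[{"travel":[0,0,0],"rot":[0,0,0],"fingers":-1}]' | grep tcp; done; python3 -c "
from h import *
Rd=tool(-.2226-np.pi/2,0,0)
for i in range(2): st=env.get_state(); print(st['tcp_pos'],(Rd.T@Rq(st['orientation'])).round(4).tolist())"
```

```text
tcp_pos: [0.4868, -0.1915, 0.1583]
tcp_pos: [0.4865, -0.1913, 0.1577]
tcp_pos: [0.4861, -0.1913, 0.1572]
[ 0.48614005 -0.19126204  0.15723715] [[1.0, 0.0034, 0.0007], [-0.0034, 1.0, 0.0001], [-0.0007, -0.0001, 1.0]]
[ 0.48614005 -0.19126204  0.15723715] [[1.0, 0.0034, 0.0007], [-0.0034, 1.0, 0.0001], [-0.0007, -0.0001, 1.0]]
```

```bash
python3 -m pendant '[{"travel":[0,0.008,0.3],"rot":[0,0,0],"fingers":-1},{"travel":[0,0.008,0.55],"rot":[0,0,0],"fingers":-1},{"travel":[0,0.008,0.62],"rot":[0,0,0],"fingers":-1},{"travel":[0,0.008,0.7],"rot":[0,0,0],"fingers":-1},{"travel":[0,0.008,0.75],"rot":[0,0,0],"fingers":-1},{"travel":[0,0.008,0.75],"rot":[0,0,0],"fingers":-1}]'
python3 -m pendant '[{"travel":[0,0,0.05],"rot":[0,0,0],"fingers":-1},{"travel":[0,0,0.1],"rot":[0,0,0],"fingers":-1},{"travel":[0,0,0.1],"rot":[0,0,0],"fingers":-1}]'
```

```text
clock: 8.55
tcp_pos: [0.4851, -0.1914, 0.0668]
orientation: [-0.0, -0.625, 0.78, 0.0]
wrist_force: [-0.3, -0.2, -4.0]
finger_gap: 0.0594
grip_force: 69.7
clock: 8.85
tcp_pos: [0.4844, -0.191, 0.0542]
orientation: [-0.001, -0.625, 0.78, 0.001]
wrist_force: [-1.1, 0.2, -4.8]
finger_gap: 0.0592
grip_force: 69.9
```

```bash
python3 -m pendant '[{"travel":[0,0,0.1],"rot":[0,0,0],"fingers":-1},{"travel":[0,0,0.18],"rot":[0,0,0],"fingers":-1},{"travel":[0,0,0.235],"rot":[0,0,0],"fingers":-1},{"travel":[0,0,0.235],"rot":[0,0,0],"fingers":-1}]'
python3 -m pendant '[{"travel":[0,0,0.015],"rot":[0,0,0],"fingers":-1},{"travel":[0,0,0.025],"rot":[0,0,0],"fingers":-1},{"travel":[0,0,0.025],"rot":[0,0,0],"fingers":-1}]'
```

```text
clock: 9.25
tcp_pos: [0.4842, -0.191, 0.0252]
orientation: [-0.001, -0.625, 0.78, 0.001]
wrist_force: [0.6, -0.6, -4.9]
finger_gap: 0.0595
grip_force: 69.9
clock: 9.55
tcp_pos: [0.4847, -0.1912, 0.0235]
orientation: [-0.001, -0.625, 0.78, 0.0]
wrist_force: [-0.5, 0.5, -4.0]
finger_gap: 0.0591
grip_force: 69.9
```

```bash
for i in 1 2; do python3 -m pendant '[{"travel":[0,0,0.008],"rot":[0,0,0],"fingers":-1},{"travel":[0,0,0.008],"rot":[0,0,0],"fingers":-1}]'|egrep 'tcp|wrist'; done
```

```text
tcp_pos: [0.4848, -0.1913, 0.0226]
wrist_force: [0.7, -0.1, -4.3]
tcp_pos: [0.4849, -0.1913, 0.022]
wrist_force: [-1.0, 0.7, -0.0]
```

```bash
python3 -m pendant '[{"travel":[0,0,0.006],"rot":[0,0,0],"fingers":-1},{"travel":[0,0,0.006],"rot":[0,0,0],"fingers":-1},{"travel":[0,0,0.006],"rot":[0,0,0],"fingers":-1}]'
python3 - <<'E'
from h import *
st=env.get_state(); p,d=env.read_camera('wrist'); W=cloud('wrist',d,st)
hsv=cv2.cvtColor(p,cv2.COLOR_BGR2HSV); m=(hsv[...,0]>22)&(hsv[...,0]<35)&(hsv[...,1]>100)&(d<.2)&(d>0)&(W[...,2]<.05)
cc,n,r,k=face(W[m],np.array([0,0,1.])); print('placed',cc.round(4),n.round(3),r)
E
```

```text
clock: 10.25
tcp_pos: [0.4849, -0.1913, 0.022]
orientation: [-0.0, -0.625, 0.78, -0.0]
wrist_force: [-2.8, 1.8, 7.2]
finger_gap: 0.0593
grip_force: 71.1
placed [ 0.4863 -0.2334  0.0361] [0.003 0.029 1.   ] 0.054105928053918464
```

```bash
python3 -m pendant '[{"travel":[0,0,0],"rot":[0,0,0],"fingers":0.6},{"travel":[0,0,0],"rot":[0,0,0],"fingers":1},{"travel":[0,0,0],"rot":[0,0,0],"fingers":1},{"travel":[0,0,0],"rot":[0,0,0],"fingers":1},{"travel":[0,0,0],"rot":[0,0,0],"fingers":1}]'
python3 -m pendant '[{"travel":[0,0,-0.2],"rot":[0,0,0],"fingers":1},{"travel":[0,0,-0.5],"rot":[0,0,0],"fingers":1},{"travel":[0,0,-0.8],"rot":[0,0,0],"fingers":1},{"travel":[0,0,-1],"rot":[0,0,0],"fingers":1},{"travel":[0,0,-1],"rot":[0,0,0],"fingers":1}]'
python3 -m pendant '[{"travel":[-0.4,0,-0.4],"rot":[0,0,0],"fingers":1},{"travel":[-0.8,0,-0.8],"rot":[0,0,0],"fingers":1},{"travel":[-0.8,0,-0.8],"rot":[0,0,0],"fingers":1},{"travel":[-0.8,0,-0.8],"rot":[0,0,0],"fingers":1},{"travel":[-0.8,0,-0.8],"rot":[0,0,0],"fingers":1}]'
python3 - <<'E'
from h import *
import pickle
st=env.get_state(); p,d=env.read_camera('wrist'); W=cloud('wrist',d,st); cv2.imwrite('pics/w4.png',p); np.save('/tmp/w4.npy',d); pickle.dump({k:st[k] for k in('tcp_pos','orientation')},open('/tmp/w4.pkl','wb'))
hsv=cv2.cvtColor(p,cv2.COLOR_BGR2HSV); q=proj('wrist',[.485,-.1915,.0355],st)[0]; v,u=np.mgrid[:420,:560]
m=(hsv[...,0]>22)&(hsv[...,0]<35)&(hsv[...,1]>100)&(np.hypot(u-q[0],v-q[1])<45)&(abs(W[...,2]-.03)<.03)&(np.hypot(W[...,0]-.485,W[...,1]+.1915)<.04)
cc,n,r,k=face(W[m],np.array([0,0,1.])); print('px',q,'placed top',cc.round(4),n.round(3),r,k)
b=(W[...,2]>.045)&(np.hypot(W[...,0]-.485,W[...,1]+.1915)<.015); print('bolt tip',b.sum(),W[b].mean(0))
yaw=.137; Rt=tool(np.pi+yaw,np.radians(40),yaw); c=np.array([.5493,.0919,.2104])
plan(c-Rt[:,2]*.1,Rt,n=2)
E
```

```text
clock: 10.8
tcp_pos: [0.4848, -0.1913, 0.0208]
orientation: [-0.0, -0.625, 0.78, 0.0]
wrist_force: [-0.1, -0.3, 0.3]
finger_gap: 0.0854
grip_force: 0.0
clock: 11.3
tcp_pos: [0.4872, -0.1925, 0.1447]
orientation: [0.001, -0.625, 0.78, -0.003]
wrist_force: [0.8, 0.1, 0.9]
finger_gap: 0.0851
grip_force: 0.0
clock: 11.8
tcp_pos: [0.506, -0.0971, 0.2363]
orientation: [-0.001, -0.626, 0.78, 0.0]
wrist_force: [-0.6, 0.5, -0.1]
finger_gap: 0.0851
grip_force: 0.0
px [276.43103015  92.28747888] placed top [ 0.4847 -0.1906  0.035 ] [-0.001 -0.002  1.   ] 0.029930883136357767 2048
bolt tip 60 [ 0.48559694 -0.1914737   0.05813505]
travel [-0.717, 0.245, -0.215] rot [0.203, -0.292, 0.555] rows>= 5
travel [-0.518, 0.582, -0.11] rot [0.203, -0.292, 0.555] rows>= 5
```

View pics/w4.png

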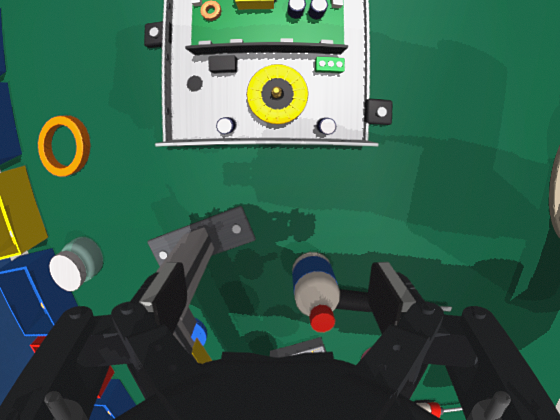

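The transformer lies flat at (277,93), centred on the bolt within about 1 mm. Now the disc, passing high and clear of the empty peg.

Run:
```python
from h import *
yaw=.137; Rt=tool(np.pi+yaw,np.radians(40),yaw); c=np.array([.5493,.0919,.2104]); mid=np.array([.43,.0,.36]); st=env.get_state()
Rh=Rq(st['orientation']); Rm=Rh@R.from_rotvec(R.from_matrix(Rh.T@Rt).as_rotvec()/2).as_matrix()
plan(mid,Rm,n=2); print(); plan(c-Rt[:,2]*.1,Rt,(mid,Rm),n=2)
```

```text
travel [-0.328, 0.396, -0.518] rot [0.101, -0.146, 0.277] rows>= 3
travel [-0.286, 0.431, -0.515] rot [0.101, -0.146, 0.277] rows>= 3

travel [-0.281, 0.13, 0.412] rot [0.101, -0.146, 0.277] rows>= 3
travel [-0.162, 0.24, 0.427] rot [0.101, -0.146, 0.277] rows>= 3
```

```bash
python3 -m pendant '[{"travel":[-0.33,0.395,-0.52],"rot":[0.1,-0.146,0.277],"fingers":1},{"travel":[-0.33,0.395,-0.52],"rot":[0.1,-0.146,0.277],"fingers":1},{"travel":[-0.33,0.395,-0.52],"rot":[0.1,-0.146,0.277],"fingers":1},{"travel":[-0.33,0.395,-0.52],"rot":[0.1,-0.146,0.277],"fingers":1}]' >/dev/null
python3 -m pendant '[{"travel":[-0.285,0.43,-0.515],"rot":[0.1,-0.146,0.277],"fingers":1},{"travel":[-0.285,0.43,-0.515],"rot":[0.1,-0.146,0.277],"fingers":1},{"travel":[-0.285,0.43,-0.515],"rot":[0.1,-0.146,0.277],"fingers":1},{"travel":[-0.285,0.43,-0.515],"rot":[0.1,-0.146,0.277],"fingers":1}]' >/dev/null
python3 -m pendant '[{"travel":[-0.28,0.13,0.41],"rot":[0.1,-0.146,0.277],"fingers":1},{"travel":[-0.28,0.13,0.41],"rot":[0.1,-0.146,0.277],"fingers":1},{"travel":[-0.28,0.13,0.41],"rot":[0.1,-0.146,0.277],"fingers":1},{"travel":[-0.28,0.13,0.41],"rot":[0.1,-0.146,0.277],"fingers":1}]' >/dev/null
python3 -m pendant '[{"travel":[-0.16,0.24,0.43],"rot":[0.1,-0.146,0.277],"fingers":1},{"travel":[-0.16,0.24,0.43],"rot":[0.1,-0.146,0.277],"fingers":1},{"travel":[-0.16,0.24,0.43],"rot":[0.1,-0.146,0.277],"fingers":1},{"travel":[-0.16,0.24,0.43],"rot":[0.1,-0.146,0.277],"fingers":1},{"travel":[-0.16,0.24,0.43],"rot":[0.1,-0.146,0.277],"fingers":1}]'
python3 - <<'E'
from h import *
st=env.get_state(); p,d=env.read_camera('wrist'); W=cloud('wrist',d,st)
yaw=.137; Rt=tool(np.pi+yaw,np.radians(40),yaw); c=np.array([.5493,.0919,.2104]); q=proj('wrist',c,st)[0]; v,u=np.mgrid[:420,:560]; print('px',q)
m=(np.hypot(*(W[...,:2]-c[:2]).transpose(2,0,1))<.04)&(abs(W[...,2]-c[2])<.04)
cc,n,r,k=face(W[m],-Rt[:,2],tol=.0015); print('disc top',cc.round(4),n.round(3),r,k,m.sum())
plan(cc,Rt)
x,y=q.astype(int); cv2.imwrite('pics/w5.png',cv2.resize(p[max(0,y-80):y+80,x-110:x+110],None,fx=3,fy=3))
E
```

```text
clock: 13.55
tcp_pos: [0.4866, 0.0827, 0.2883]
orientation: [0.34, -0.066, 0.938, 0.025]
wrist_force: [0.5, -0.1, 0.7]
finger_gap: 0.0855
grip_force: 0.0
px [277.53093918 216.73144126]
disc top [0.5487 0.0919 0.2108] [-0.637 -0.09   0.766] 0.026701257424350477 2477 4292
travel [0.018, 0.004, 0.833] rot [0.004, -0.002, 0.002] rows>= 2
```

View pics/w5.png

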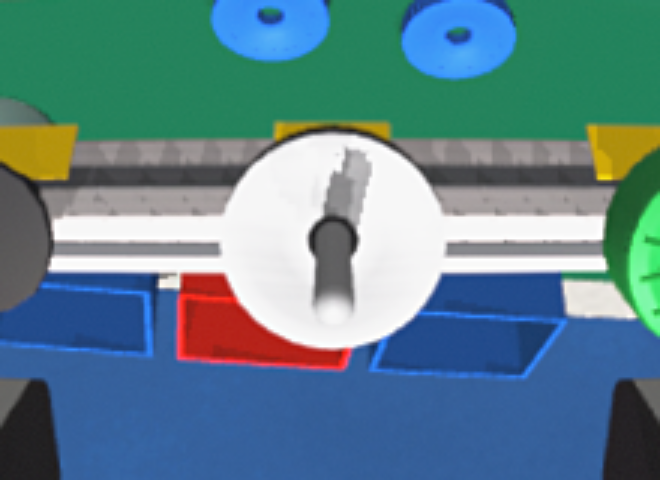

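The crop shows the steel-faced disc with its black rubber edge on the middle peg (335,240). The blue look-alikes are on the bench behind it, so this is the right one. Now the fingertip offset at a narrow gap, from the earlier held picture.

Run:
```python
from h import *
d=np.load('/tmp/w2.npy'); p=cv2.imread('pics/w2.png'); T=np.array(cam('wrist')[0]['T_tool_cam'])
st={'tcp_pos':np.zeros(3),'orientation':[1,0,0,0]}; L=cloud('wrist',d,st)
for a,b in [((240,300),(165,206)),((240,300),(348,385))]:
    Q=L[a[0]:a[1],b[0]:b[1]].reshape(-1,3); Q=Q[(abs(Q[:,1])>.0305)&(abs(Q[:,1])<.05)&(abs(Q[:,0])<.02)&(Q[:,2]<.05)]; print(len(Q),Q.min(0).round(4),Q.max(0).round(4),np.percentile(Q[:,2],[90,98]).round(4))
```

```text
1007 [ 0.0066 -0.0439 -0.0334] [ 0.0148 -0.0305  0.0109] [0.0029 0.0077]
932 [ 0.0066  0.0305 -0.0331] [0.0147 0.0432 0.011 ] [0.0036 0.0079]
```

```bash
python3 -m pendant '[{"travel":[0.018,0.004,0.3],"rot":[0,0,0],"fingers":1},{"travel":[0.018,0.004,0.55],"rot":[0.004,0,0],"fingers":1},{"travel":[0.018,0.004,0.72],"rot":[0.004,0,0],"fingers":1},{"travel":[0.018,0.004,0.804],"rot":[0.004,0,0],"fingers":1},{"travel":[0.018,0.004,0.804],"rot":[0.004,0,0],"fingers":1}]' 40
python3 -m pendant '[{"travel":[0,0,0],"rot":[0,0,0],"fingers":-0.2},{"travel":[0,0,0],"rot":[0,0,0],"fingers":-0.5},{"travel":[0,0,0],"rot":[0,0,0],"fingers":-1},{"travel":[0,0,0],"rot":[0,0,0],"fingers":-1},{"travel":[0,0,0],"rot":[0,0,0],"fingers":-1},{"travel":[0,0,0],"rot":[0,0,0],"fingers":-1}]' 40
python3 -m pendant '[{"travel":[0,0,-0.05],"rot":[0,0,0],"fingers":-1},{"travel":[0,0,-0.2],"rot":[0,0,0],"fingers":-1},{"travel":[0,0,-0.4],"rot":[0,0,0],"fingers":-1},{"travel":[0,0,-0.7],"rot":[0,0,0],"fingers":-1},{"travel":[0,0,-0.95],"rot":[0,0,0],"fingers":-1},{"travel":[0,0,-0.95],"rot":[0,0,0],"fingers":-1},{"travel":[0,0,-0.95],"rot":[0,0,0],"fingers":-1}]' 40
python3 - <<'E'
from h import *
st=env.get_state(); p,d=env.read_camera('wrist'); cv2.imwrite('pics/w6.png',p); np.save('/tmp/w6.npy',d)
L=(cloud('wrist',d,st)-st['tcp_pos'])@Rq(st['orientation'])
m=(p.min(-1)>120)&(np.hypot(L[...,0],L[...,1])<.032)&(abs(L[...,2])<.02)
cc,n,r,k=face(L[m],np.array([0,0,-1.]),tol=.0015); print('held top',cc.round(4),n.round(3),r,k,m.sum())
E
```

```text
clock: 14.1
tcp_pos: [0.5462, 0.0917, 0.212]
orientation: [0.34, -0.064, 0.938, 0.023]
wrist_force: [1.1, -0.2, -0.1]
finger_gap: 0.0856
grip_force: 0.0
clock: 14.7
tcp_pos: [0.5457, 0.0921, 0.2146]
orientation: [0.342, -0.064, 0.937, 0.023]
wrist_force: [-6.8, -1.1, 7.0]
finger_gap: 0.0515
grip_force: 42.0
clock: 15.4
tcp_pos: [0.4729, 0.0822, 0.3012]
orientation: [0.342, -0.064, 0.937, 0.023]
wrist_force: [0.3, 0.3, -1.0]
finger_gap: 0.0512
grip_force: 44.1
held top [-0.0001 -0.0002  0.0049] [-0.005 -0.003 -1.   ] 0.026596818825602914 5953 8999
```

View pics/w6.png

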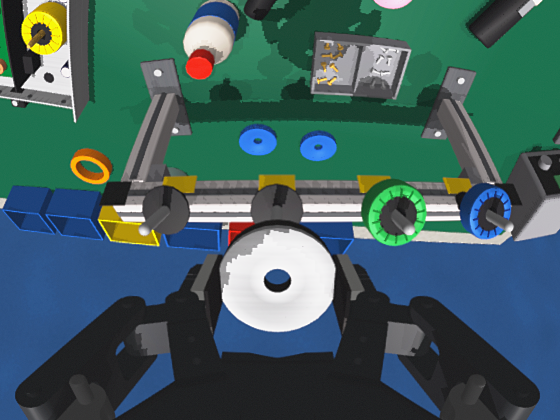

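The disc is held level and centred at (277,280), and the transformer is seen on its bolt at (40,35). Moving via the high point back over the bolt.

Run:
```python
from h import *
Rd=tool(-.2226-np.pi/2,0,0); st=env.get_state(); Rt=Rq(st['orientation']); p0=np.array(st['tcp_pos'])
rv=R.from_matrix(Rt.T@Rd).as_rotvec(); Rm=Rt@R.from_rotvec(rv/2).as_matrix(); mid=np.array([.45,-.03,.34])
plan(mid,Rm,n=1); print(); plan(np.array([.4853,-.1915,.16]),Rd,(mid,Rm),n=2)
```

```text
travel [0.027, -0.901, -0.459] rot [-0.201, 0.29, -0.553] rows>= 5

travel [0.603, -0.51, 0.644] rot [-0.1, 0.145, -0.277] rows>= 3
travel [0.633, -0.399, 0.69] rot [-0.1, 0.145, -0.277] rows>= 3
```

```bash
python3 -m pendant '[{"travel":[0,-0.1,-0.4],"rot":[-0.04,0.06,-0.11],"fingers":-1},{"travel":[0.027,-0.5,-0.46],"rot":[-0.1,0.15,-0.28],"fingers":-1},{"travel":[0.027,-0.9,-0.46],"rot":[-0.2,0.29,-0.553],"fingers":-1},{"travel":[0.027,-0.9,-0.46],"rot":[-0.2,0.29,-0.553],"fingers":-1},{"travel":[0.027,-0.9,-0.46],"rot":[-0.2,0.29,-0.553],"fingers":-1},{"travel":[0.027,-0.9,-0.46],"rot":[-0.2,0.29,-0.553],"fingers":-1},{"travel":[0.027,-0.9,-0.46],"rot":[-0.2,0.29,-0.553],"fingers":-1}]'
python3 -m pendant '[{"travel":[0.6,-0.51,0.645],"rot":[-0.1,0.145,-0.277],"fingers":-1},{"travel":[0.6,-0.51,0.645],"rot":[-0.1,0.145,-0.277],"fingers":-1},{"travel":[0.6,-0.51,0.645],"rot":[-0.1,0.145,-0.277],"fingers":-1},{"travel":[0.6,-0.51,0.645],"rot":[-0.1,0.145,-0.277],"fingers":-1},{"travel":[0.6,-0.51,0.645],"rot":[-0.1,0.145,-0.277],"fingers":-1}]' >/dev/null
python3 -m pendant '[{"travel":[0.635,-0.4,0.69],"rot":[-0.1,0.145,-0.277],"fingers":-1},{"travel":[0.635,-0.4,0.69],"rot":[-0.1,0.145,-0.277],"fingers":-1},{"travel":[0.635,-0.4,0.69],"rot":[-0.1,0.145,-0.277],"fingers":-1},{"travel":[0.635,-0.4,0.69],"rot":[-0.1,0.145,-0.277],"fingers":-1},{"travel":[0.635,-0.4,0.69],"rot":[-0.1,0.145,-0.277],"fingers":-1}]'
cat > chk.py <<'E'
from h import *
st=env.get_state(); p,d=env.read_camera('wrist')
L=(cloud('wrist',d,st)-st['tcp_pos'])@Rq(st['orientation'])
m=(p.min(-1)>70)&(np.hypot(L[...,0],L[...,1])<.03)&(abs(L[...,2]-.005)<.01)
cc,n,r,k=face(L[m],np.array([0,0,-1.]),tol=.0015); print('held top',cc.round(4),n.round(3),r,k)
ts=[]
for i in range(6): env.read_camera('side'); ts.append(env.get_state()['tcp_pos'])
t=np.mean(ts,0); print('mean tcp',t.round(4)); Rd=tool(-.2226-np.pi/2,0,0)
plan(np.array([.4853,-.1915,.11]),Rd,(t,Rq(env.get_state()['orientation'])))
E
python3 chk.py
```

```text
clock: 16.15
tcp_pos: [0.4508, -0.0298, 0.3389]
orientation: [0.18, -0.365, 0.913, 0.013]
wrist_force: [-0.5, 0.1, -1.1]
finger_gap: 0.0513
grip_force: 44.1
clock: 17.15
tcp_pos: [0.486, -0.1905, 0.1619]
orientation: [0.002, -0.624, 0.782, -0.001]
wrist_force: [0.1, -0.1, -1.2]
finger_gap: 0.0512
grip_force: 44.0
held top [-0.      0.0002  0.0053] [ 0.002 -0.002 -1.   ] 0.026765543949684337 6024
mean tcp [ 0.4863 -0.1911  0.1624]
travel [0.005, 0.009, 0.437] rot [-0.004, -0.0, -0.0] rows>= 2
```

```bash
python3 -m pendant '[{"travel":[0.005,0.008,0.2],"rot":[-0.004,0,0],"fingers":-1},{"travel":[0.005,0.008,0.45],"rot":[-0.004,0,0],"fingers":-1},{"travel":[0.005,0.008,0.6],"rot":[-0.004,0,0],"fingers":-1},{"travel":[0.005,0.008,0.65],"rot":[-0.004,0,0],"fingers":-1},{"travel":[0.005,0.008,0.72],"rot":[-0.004,0,0],"fingers":-1},{"travel":[0.005,0.008,0.78],"rot":[-0.004,0,0],"fingers":-1},{"travel":[0.005,0.008,0.78],"rot":[-0.004,0,0],"fingers":-1}]'
python3 -m pendant '[{"travel":[0,0,0.04],"rot":[0,0,0],"fingers":-1},{"travel":[0,0,0.08],"rot":[0,0,0],"fingers":-1},{"travel":[0,0,0.08],"rot":[0,0,0],"fingers":-1}]'
```

```text
clock: 18.2
tcp_pos: [0.485, -0.1919, 0.0668]
orientation: [-0.001, -0.624, 0.781, 0.001]
wrist_force: [-0.3, 0.6, -1.6]
finger_gap: 0.0513
grip_force: 44.0
clock: 18.5
tcp_pos: [0.4847, -0.1918, 0.0571]
orientation: [-0.001, -0.624, 0.781, 0.001]
wrist_force: [0.3, 0.4, -1.8]
finger_gap: 0.0514
grip_force: 44.0
```

```bash
python3 -m pendant '[{"travel":[0,0,0.015],"rot":[0,0,0],"fingers":-1},{"travel":[0,0,0.025],"rot":[0,0,0],"fingers":-1},{"travel":[0,0,0.025],"rot":[0,0,0],"fingers":-1}]'|egrep 'tcp|wrist'
for i in 1 2; do python3 -m pendant '[{"travel":[0,0,0.008],"rot":[0,0,0],"fingers":-1},{"travel":[0,0,0.008],"rot":[0,0,0],"fingers":-1}]'|egrep 'tcp|wrist'; done
```

```text
tcp_pos: [0.485, -0.1919, 0.0544]
wrist_force: [0.4, 0.1, -1.2]
tcp_pos: [0.485, -0.1919, 0.0535]
wrist_force: [-0.0, 0.5, -0.8]
tcp_pos: [0.485, -0.1919, 0.0525]
wrist_force: [0.9, 0.7, -0.9]
```

```bash
for i in 1 2; do python3 -m pendant '[{"travel":[0,0,0.006],"rot":[0,0,0],"fingers":-1},{"travel":[0,0,0.006],"rot":[0,0,0],"fingers":-1}]'|egrep 'tcp|wrist'; done
```

```text
tcp_pos: [0.485, -0.1919, 0.0521]
wrist_force: [-0.3, 0.3, 1.1]
tcp_pos: [0.4851, -0.192, 0.052]
wrist_force: [-3.1, 1.4, 7.3]
```

```bash
python3 chk.py | head -1
python3 -m pendant '[{"travel":[0,0,0],"rot":[0,0,0],"fingers":-1},{"travel":[0,0,0],"rot":[0,0,0],"fingers":-1},{"travel":[0,0,0],"rot":[0,0,0],"fingers":0.5},{"travel":[0,0,0],"rot":[0,0,0],"fingers":1},{"travel":[0,0,0],"rot":[0,0,0],"fingers":1},{"travel":[0,0,0],"rot":[0,0,0],"fingers":1},{"travel":[0,0,0],"rot":[0,0,0],"fingers":1}]'
python3 -m pendant '[{"travel":[0,0,-0.2],"rot":[0,0,0],"fingers":1},{"travel":[0,0,-0.5],"rot":[0,0,0],"fingers":1},{"travel":[0,0,-0.8],"rot":[0,0,0],"fingers":1},{"travel":[0,0,-1],"rot":[0,0,0],"fingers":1},{"travel":[0,0,-1],"rot":[0,0,0],"fingers":1}]' >/dev/null
python3 -m pendant '[{"travel":[-0.4,0,-0.4],"rot":[0,0,0],"fingers":1},{"travel":[-0.8,0,-0.6],"rot":[0,0,0],"fingers":1},{"travel":[-0.8,0,-0.6],"rot":[0,0,0],"fingers":1},{"travel":[-0.8,0,-0.6],"rot":[0,0,0],"fingers":1},{"travel":[-0.8,0,-0.6],"rot":[0,0,0],"fingers":1}]'
python3 - <<'E'
from h import *
st=env.get_state(); p,d=env.read_camera('wrist'); W=cloud('wrist',d,st); cv2.imwrite('pics/w7.png',p[0:300,130:430])
rr=np.hypot(W[...,0]-.485,W[...,1]+.1915)
for nm,m in [('disc',(rr<.032)&(abs(W[...,2]-.0475)<.006)),('tr',(rr<.034)&(abs(W[...,2]-.0345)<.004))]:
    cc,n,r,k=face(W[m],np.array([0,0,1.]),tol=.0015); print(nm,cc.round(4),n.round(3),r,k)
b=(W[...,2]>.054)&(rr<.012); print('bolt',b.sum(),W[b].mean(0).round(4))
E
```

```text
held top [-0.0002  0.0004  0.0053] [-0.004 -0.001 -1.   ] 0.026668819180851656 6084
clock: 20.65
tcp_pos: [0.485, -0.1919, 0.051]
orientation: [-0.001, -0.624, 0.781, 0.001]
wrist_force: [0.4, -0.2, 0.9]
finger_gap: 0.0855
grip_force: 0.0
clock: 21.65
tcp_pos: [0.5063, -0.0982, 0.2422]
orientation: [-0.001, -0.624, 0.781, 0.001]
wrist_force: [-0.9, 0.5, -0.7]
finger_gap: 0.0852
grip_force: 0.0
disc [ 0.4847 -0.1916  0.0467] [ 0.003 -0.007  1.   ] 0.026796895206363015 1434
tr [ 0.4848 -0.1904  0.0342] [ 0.007 -0.013  1.   ] 0.02976844905114033 343
bolt 51 [ 0.4855 -0.1919  0.0593]
```

View pics/w7.png

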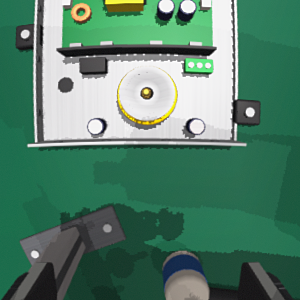

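The crop shows the disc flat on the transformer, concentric with the bolt at (147,93), and the hand clear of everything. Handing in.

```bash
python3 -c "
from workcell import env
print(env.hand_in())"
```

```text
the job is handed in; nothing more can be done
None
```

The transformer and then the clamping disc (rubber side down) are mounted flat over the bolt, both released and within about 1.5 mm of its axis by wrist-camera depth; the job was handed in at about 22 s on the robot clock, and no verdict was shown.

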